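# Wind up the brake-spring tension wheel of the round rotator drive

### The job

Two antenna rotator drive units stand on the desk, one with a round housing and one with a square housing, each with a black tension wheel on top. Wind the wheel of the round one clockwise by its upright handle until the resistance comes up firm, which is when the wheel's white line comes round to the brass index tab on the housing; do not force it on past that, let go, and leave the wheel of the square unit as it is.

Things in the scene. Friction and masses are not known exactly. Their poses are not given: they have to be found in the camera images.
- round_unit: Drive unit to tension: round aluminium housing, 140 mm wide, on a fixed 190 mm square plywood board. Origin on the desk under its middle; z is the wheel's axis. Wheel: black disc of radius 60 mm, upper face 98 mm above the desk, hub nut 6 mm higher. Brass index tab (14 x 8 mm, top 98 mm above the desk) on the housing in the unit's +x direction, 68 to 82 mm from the axis.
- round_wheel (a joint): Turn of its wheel's shaft, rad, growing clockwise from above. White line and handle point to the unit's -x at 0, +y at 1.57, +x (the tab) at 3.14. Starts at 0.5 to 1.5. Even drag, 6 N at the handle, up to a stop at 3.14; there the shaft stays and the wheel gives against a spring: about 10 N at 0.1 rad past the tab, 15 N at 0.3, 20 N at 0.5 (too far). Let go, it eases back onto the tab.
- round_grip (a point): Middle of that wheel's upright steel handle, on the handle's axis, 122 mm above the desk. The handle is 23 mm in diameter, spins freely on its own pin, reaches from 101 to 143 mm above the desk and stands 48 mm off the wheel's axis at the outer end of the white line.
- square_grip (a point): The same point on the handle of the other unit, whose housing is square (138 mm), with a like wheel, handle and tab. To be left alone.

How it is judged (in metres and radians):
At the end, for the whole second after the job is handed in: The round unit's wheel is home: its shaft at rest at 2.965 rad or more (within 10 degrees of the tab), its handle over the tab's side, no more than 12 mm past the tab's line, and the square unit's handle is within 20 mm of where it was (value of joint round_wheel above 2.965 rad and x of round_grip in the frame of round_unit above 0.045 m and y of round_grip in the frame of round_unit above -0.012 m and velocity of joint round_wheel between -0.1 and 0.1 rad/s and distance of square_grip from where it was at the start of the episode below 0.02 m); the robot touches nothing.
It fails at once if the round unit's wheel forced on by more than 29 degrees past the tab (its handle over 23 mm past the tab's line) (y of round_grip in the frame of round_unit below -0.023 m and x of round_grip in the frame of round_unit above 0 m).
It fails at once if the square unit's wheel turned: its handle moved by more than 20 mm (distance of square_grip from where it was at the start of the episode above 0.02 m).
It also fails if it takes over 38 s, if anything falls off the work surface, if the arm or the gripper's body presses on something with over 40 N, if the wrist force passes 120 N, or if a joint passes its speed limit or range.

### The arm

A 6-joint arm with a two-finger parallel gripper is mounted at the origin on the work surface. World frame = base frame: x ahead of the robot, y to its left, z up, the work surface at z = 0. Lengths are in mm, angles in rad, forces in N, time in s.
With the tool pointing down it reaches from about 350 to 775 mm from the base axis. Payload 7.3 kg.
Tool frame: the origin (TCP) lies at the very end of the fingers, on their centre line; the grasp point (between the pads) lies 19 mm behind it; z points along the fingers, y is the line along which they close (so a half turn about z gives the same grasp; the last joint's range is limited). The gripper opens to 92 mm and grips with 3 to 60 N. Pads are 19 mm wide; open, the fingers measure 130 mm over their backs; the gripper's body (75 mm by 190 mm) begins 47 mm behind the grasp point.
Start: joints at [-1.396, 0.342, 1.524, -0, 1.275, -0.146], TCP at [165.569, -498.229, 226.741] pointing down, gripper open.
Joint ranges: [-2.53, 2.53], [-0.77, 2.02], [0.04, 2.7], [-1, 4.14], [0.28, 2.66], [-3.11, 3.11]. Speed limits (rad/s): [2.57, 2.57, 3.14, 3.14, 3.14, 3.14].

### API

Orientations are given as [roll, pitch, yaw] about the fixed x, y, z axes, in that order (R = Rz(yaw) Ry(pitch) Rx(roll)).
In Python, from plant import get_obs, capture, close_job gives the robot as it stands. The module is installed in compiled form; this text tells all that it offers.
- The arm moves only by the shell command python3 -m handwheel 'ROWS'. ROWS is JSON, a list of rows, each a list of 3 entries, a list of its own where there are three numbers: the turn, a rotation vector about the tool's x, y, z in degrees, then the shift along the tool's x, y, z in m, then the opening, from 0 (shut) to 1 (fully open). A call has 1 to 12 rows; each row is the pose to reach, as a shift and turn from the pose commanded when the call began, along the tool's axes at that moment; what a row does not reach only later rows make up. A row lasts 1/10 s, in which the tool goes at most 50 mm and 8.59 degrees, less where a joint would pass 70% of its speed; a pose out of reach is approached as far as the arm can. A call with a gripper value outside its range is refused whole. The fingers move at their own pace and stop on an object; the grip force is fixed at half the most. Time passes only in rows, so rows that repeat a pose let the fingers close. It gives the time, the measured TCP pose, the force, the opening and the grip force at its end, in the units of the state.
- get_obs(): the state, without advancing time (a new reading comes with each control period).
- capture(name): name is "scene" or "side" or "wrist"; returns a dict with "image" (400x640x3 uint8, red, green, blue), "depth" (400x640 float32, mm along the optical axis (not along the pixel's ray), 0 where there is no reading), "fx", "fy", "cx", "cy" (pixels), "k1" (the pictures are not rectified: a ray, as slopes to the right and down, at radius r is drawn at 1 + k1 r^2 times it, then the intrinsics apply), "camera_from_world" (4x4, takes a point from world to camera coordinates). Camera axes: x right, y down, z forward; pixel columns grow to the right and rows downward; lengths in mm; the calibration is good to about 2 mm. A picture is of the moment at which its call begins.
- close_job(): hands the job in; it is judged then, once.
The state is a dict: "time": time; "joint_positions": joint angles; "dq": joint speeds; "tau": joint torques, N m; "tool_pos": TCP position; "tcp_rot": TCP orientation; "contact_force": force on the tool from outside, world axes, zero at the start; "moment": the same for the moment, N m; "grip_width": finger opening in mm; "finger_force": force on a finger pad.
Only numpy, scipy, OpenCV 4.12 (cv2) and the standard library are available. Lean on these libraries where they do the work, as an engineer would, in place of code of your own. Each camera call takes 0.05 s, during which the arm holds its last target. There are 200 camera calls.

## Working session

There is one attempt and no reset: what is moved stays moved. The work goes in short steps, Python scripts to look and compute and a shell command to move; the robot and the scene stay as the last step left them, time stands still between calls to the robot, and variables do not carry over. Pictures are saved under pics/ and viewed, at most 10 in all, crops included, and the job is handed in when it is done.

```bash
mkdir -p pics; python3 - <<'E'
from plant import get_obs,capture
import cv2,numpy as np,pickle
o=get_obs();print(o)
D={n:capture(n) for n in("scene","side")}
pickle.dump(D,open("d.pkl","wb"))
for n in D:
    cv2.imwrite(f"pics/{n}0.png",D[n]["image"][:,:,::-1]); print(n,D[n]["fx"],D[n]["k1"],D[n]["camera_from_world"].round(3).tolist())
E
```

```text
{'time': 0.0, 'joint_positions': array([-1.39601028e+00,  3.42703148e-01,  1.52504624e+00,  1.00197771e-05,
        1.27537905e+00, -1.45995630e-01]), 'dq': array([ 0.00165812, -0.00216118,  0.00079184, -0.00057668,  0.0010105 ,
       -0.00066958]), 'tau': array([-1.06962285e-03, -4.31236124e+01, -2.44219315e+01,  7.14340713e-02,
        5.59554377e-02, -1.36664776e-04]), 'tool_pos': array([ 165.490272  , -497.79785633,  226.04491975]), 'tcp_rot': array([-3.14007461e+00, -2.32900744e-04,  3.20778572e-01]), 'contact_force': array([ 0.27815251, -0.36051094,  0.32351661]), 'moment': array([-0.0351338 , -0.04196255, -0.0342666 ]), 'finger_force': 0.0, 'grip_width': 91.9311938955317}
scene 506.73580445106523 0.047258357929208905 [[-0.533, 0.846, 0.008, 259.3], [0.519, 0.334, -0.787, -181.183], [-0.668, -0.415, -0.617, 1296.233], [0.0, 0.0, 0.0, 1.0]]
side 401.99534512918893 -0.06611346380926746 [[-0.981, -0.194, -0.008, 484.826], [-0.101, 0.541, -0.835, 141.837], [0.166, -0.819, -0.55, 708.917], [0.0, 0.0, 0.0, 1.0]]
```

View pics/scene0.png

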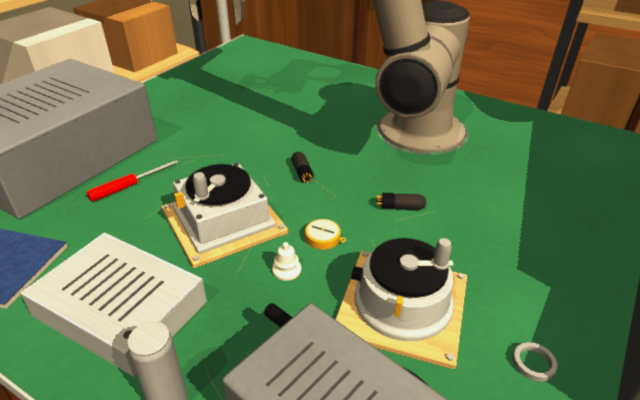

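View pics/side0.png

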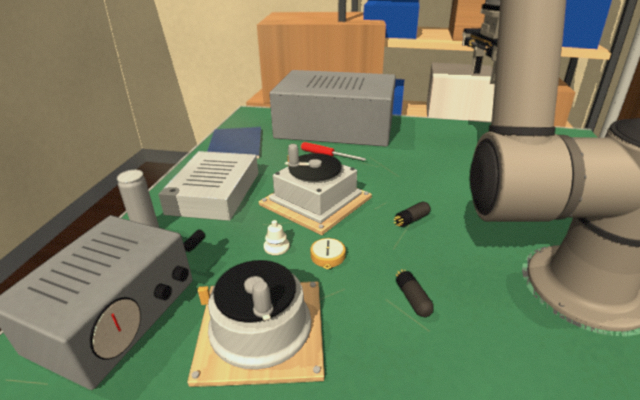

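Scene view: the round unit has its hub near (409,262), handle top near (444,241) and tab near (399,300). The square unit is at about (218,185). Side view: the round unit has its hub near (258,285), handle near (260,290) and tab near (204,294).

```bash
cat > h.py <<'E'
import numpy as np,cv2
def ray(c,px,z):
    px=np.asarray(px,float).reshape(-1,1,2)
    K=np.array([[c["fx"],0,c["cx"]],[0,c["fy"],c["cy"]],[0,0,1.]])
    n=cv2.undistortPoints(px,K,np.array([c["k1"],0,0,0.]))[:,0]
    T=c["camera_from_world"];R=T[:3,:3];o=-R.T@T[:3,3]
    d=np.c_[n,np.ones(len(n))]@R
    return o+d*((z-o[2])/d[:,2])[:,None]
def big(m):
    n,l,s,_=cv2.connectedComponentsWithStats(m.astype(np.uint8))
    return l==1+s[1:,4].argmax()
E
python3 - <<'E'
import pickle;from h import *
D=pickle.load(open("d.pkl","rb"))
for n,(x0,y0,x1,y1),hp in(("scene",(355,230,470,330),(444,241)),("side",(195,255,320,345),(256,281))):
    c=D[n];im=c["image"];roi=np.zeros(im.shape[:2],bool);roi[y0:y1,x0:x1]=1
    m=big((im.max(2)<45)&roi)
    p=np.argwhere(m)[:,::-1]
    w=ray(c,p,98)[:,:2].astype(np.float32)
    ctr,r=cv2.minEnclosingCircle(w)
    hsv=cv2.cvtColor(im,cv2.COLOR_RGB2HSV)
    t=roi&(hsv[...,0]>13)&(hsv[...,0]<25)&(hsv[...,1]>190)&(hsv[...,2]>150)
    t=big(t);tp=np.argwhere(t)[:,::-1];top=tp[tp[:,1]<tp[:,1].min()+3]
    print(n,"disc",ctr,r,m.sum(),"tab",t.sum(),tp.min(0),tp.max(0),ray(c,[top.mean(0)],98).round(1),"handle",ray(c,[hp],143).round(1))
E
```

```text
scene disc (559.1358032226562, 204.3896942138672) 61.40073776245117 2883 tab 92 [395 296] [402 316] [[623.5 220.4  98. ]] handle [[527.1 242.3 143. ]]Traceback (most recent call last):
  File "<stdin>", line 11, in <module>
  File "h.py", line 11, in big
    return l==1+s[1:,4].argmax()
                ~~~~~~~~~~~~~~^^
ValueError: attempt to get argmax of an empty sequence
```

```bash
python3 - <<'E'
import pickle;from h import *
D=pickle.load(open("d.pkl","rb"))
for n in D:
    c=D[n];v,u=np.nonzero(c["depth"]>0)
    K=np.array([[c["fx"],0,c["cx"]],[0,c["fy"],c["cy"]],[0,0,1.]])
    q=cv2.undistortPoints(np.c_[u,v].astype(float).reshape(-1,1,2),K,np.array([c["k1"],0,0,0.]))[:,0]
    P=np.c_[q,np.ones(len(q))]*c["depth"][v,u][:,None];T=c["camera_from_world"];P=(P-T[:3,3])@T[:3,:3]
    print(n)
    for x in range(200,900,50):
        r=[]
        for y in range(-500,450,50):
            s=P[(abs(P[:,0]-x-25)<25)&(abs(P[:,1]-y-25)<25),2]
            r.append("%4d"%np.percentile(s,98) if len(s)>10 else "   .")
        print(x,*r)
c=D["side"];im=c["image"];print(im[270:300:8,225:250:8].tolist())
E
```

```text
scene
200    2    3    3    3    1    1    1    1    2  373  372  289  246    1    1    1    2    2    2
250    3    3    3    2    1    1   29    1    1  241  257  251   27    1    1    1    2    2    2
300    3    3    3    2    1    1   32   32    1    1   17   33   32    1    1    1    2    2    2
350    3    3    3    2    1    1    1   29    1    1    1   18    1    2    1    1    2    2    1
400    3    2    2    2    .    1    1    1    1    1    1    1    1    .    9   12    2    2    2
450    2   18    3    .    .   97   98   77   11   22   22   13   17   98   99   15    2    1    2
500    3   16    1    3    .   99  103   98   75   20   21   11   98  103  143  138    2   12   13
550    3   26    1   14   82   98  142   98   12   63   50    1   97  103  104   98   12   12   12
600   27   26    1    1   13   97  139   78    1   49   44    1   29   98   98   70   15    1    2
650    1    2    1    2    1    1   17   14    1    1    1    1    .   13   12    1    2    1    .
700    1    1    2    .   56   56   56   56   56    2    2   71  116  116  116  116  116    .    .
750  
[... 1222 characters left out ...]
  22   14    0    0    0    0   14   58    9    0    1    1    .
700    0    0    0    0   54   55   55   55   54    0    0   69  114  115  114  114  113  109    .
750   12   12   12    .   55   55   56   55   55    0    0    0  114  115  115  115  115  113    .
800   13   12   12    .   55   56   56   55   55    0    .    .  114  116  115  115  115  108    .
850   13   13   13    .   56   56   55   56   55  138  139    .  115  115  115  115  115    1    .
[[[67, 116, 74], [37, 36, 35], [34, 31, 28], [33, 27, 28]], [[32, 31, 32], [35, 31, 34], [32, 33, 30], [156, 147, 130]], [[29, 31, 27], [31, 28, 30], [28, 26, 25], [200, 190, 168]], [[32, 32, 30], [35, 35, 34], [35, 33, 33], [38, 36, 33]]]
```

```bash
python3 -m handwheel '[[[0,0,0],[0.03,-0.04,0],0.5],[[0,0,0],[0.06,-0.08,0],0.5]]'
```

```text
time: 0.3
tool_pos: [197.1, -402.4, 225.7]
tcp_rot: [-3.14, -0.0, 0.319]
contact_force: [0.7, -0.1, 0.1]
grip_width: 80.0
finger_force: 0.0
```

```bash
python3 -m handwheel '[[[0,0,0],[0.516,-0.507,0],0.5],[[0,0,0],[0.516,-0.507,0],0.5],[[0,0,0],[0.516,-0.507,0],0.5],[[0,0,0],[0.516,-0.507,0],0.5],[[0,0,0],[0.516,-0.507,0],0.5],[[0,0,0],[0.516,-0.507,0],0.5],[[0,0,0],[0.516,-0.507,0],0.5],[[0,0,0],[0.516,-0.507,0],0.5],[[0,0,0],[0.516,-0.507,0],0.5],[[0,0,0],[0.516,-0.507,0],0.5],[[0,0,0],[0.516,-0.507,0],0.5],[[0,0,0],[0.516,-0.507,0],0.5]]'
```

```text
time: 1.5
tool_pos: [471.2, 132.8, 226.5]
tcp_rot: [3.141, 0.0, 0.321]
contact_force: [0.8, -1.4, -0.1]
grip_width: 46.0
finger_force: 0.0
```

```bash
python3 -m handwheel '[[[0,0,0],[0.045,-0.045,0],0.5],[[0,0,0],[0.087,-0.086,0],0.5],[[0,0,0],[0.087,-0.086,0],0.5],[[0,0,0],[0.087,-0.086,0],0.5]]'; python3 - <<'E'
from plant import get_obs,capture
import cv2,pickle
print(get_obs()["tool_pos"])
D={n:capture(n) for n in("scene","side","wrist")}
pickle.dump(D,open("d2.pkl","wb"))
cv2.imwrite("pics/wrist1.png",D["wrist"]["image"][:,:,::-1])
E
```

```text
time: 1.9
tool_pos: [526.6, 242.3, 225.4]
tcp_rot: [-3.141, 0.001, 0.324]
contact_force: [0.4, -0.4, 0.6]
grip_width: 46.1
finger_force: 0.0
[526.6339493  242.34392419 225.38628889]
```

View pics/wrist1.png

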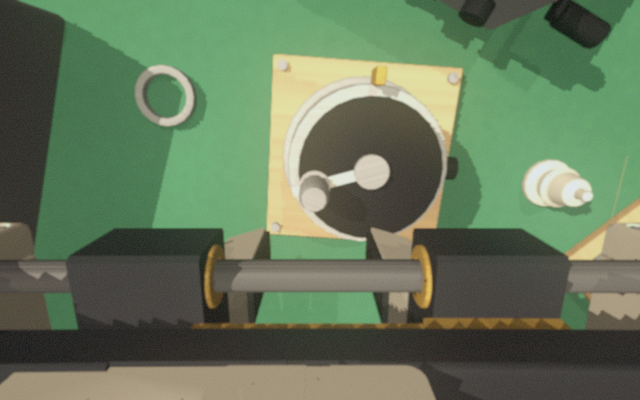

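Wrist view: wheel centre near (372,170), handle top near (314,189) and brass tab at (380,75). The handle sits between the finger lines.

```bash
python3 - <<'E'
import pickle;from h import *
c=pickle.load(open("d2.pkl","rb"))["wrist"];im=c["image"]
roi=np.zeros(im.shape[:2],bool);roi[85:235,290:446]=1
m=big((im.max(2)<60)&roi);p=np.argwhere(m)[:,::-1]
w=ray(c,p,98)[:,:2].astype(np.float32);ctr,r=cv2.minEnclosingCircle(w)
hsv=cv2.cvtColor(im,cv2.COLOR_RGB2HSV);roi[:]=0;roi[60:90,368:392]=1
t=big(roi&(hsv[...,1]>190));tp=np.argwhere(t)[:,::-1]
tab=ray(c,[tp.mean(0)],98)[0];hub=ray(c,[(372,171)],104)[0];h=ray(c,[(313,192),(316,180)],143)
print("disc",ctr,r,"tab",tp.min(0),tp.max(0),tab,"hub",hub,"handle",h)
C=np.array(ctr)
for q in(tab,*h): d=q[:2]-C;print(np.hypot(*d),np.degrees(np.arctan2(d[1],d[0])))
E
python3 - <<'E'
import cv2
im=cv2.imread("pics/wrist1.png")[60:230,270:460]
cv2.imwrite("pics/w1c.png",cv2.resize(im,None,fx=3.3,fy=3.3,interpolation=2))
E
```

```text
Traceback (most recent call last):
  File "h.py", line 11, in big
    return l==1+s[1:,4].argmax()
                ~~~~~~~~~~~~~~^^
ValueError: attempt to get argmax of an empty sequence
```

View pics/w1c.png

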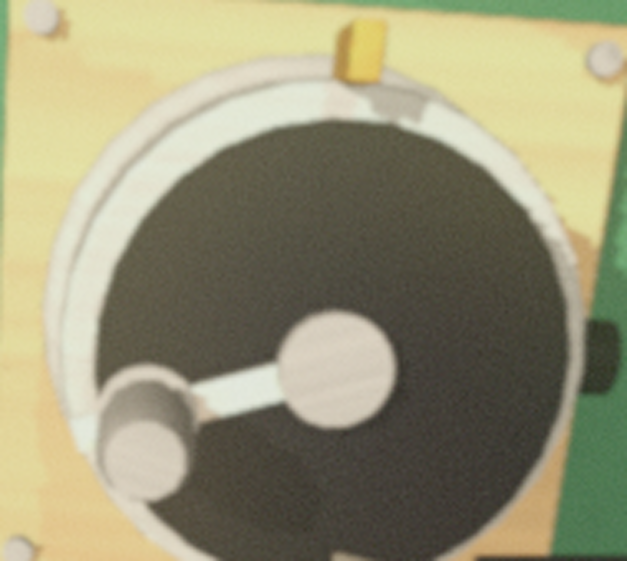

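In the crop, the tab's top face is centred at (368,50), the handle top at (145,460) and the hub at (336,369). In full-image pixels these are (381.5,75), (314,199.4) and (372,172).

```bash
python3 - <<'E'
import pickle;from h import *
c=pickle.load(open("d2.pkl","rb"))["wrist"]
tab=ray(c,[(381.5,75.2)],98)[0];hub=ray(c,[(371.8,171.8)],104)[0];h=ray(c,[(313.9,199.4)],143)[0]
print(tab,hub,h)
for C in(hub[:2],np.array([559.1,204.4])):
  for q in(tab,h): d=q[:2]-C;print(np.hypot(*d).round(1),np.degrees(np.arctan2(d[1],d[0])).round(1))
E
```

```text
[625.30735616 221.58732725  98.        ] [553.26681797 203.25922984 104.        ] [526.79848987 243.23470543 143.        ]
74.3 14.3
47.9 123.5
68.4 14.6
50.5 129.8
```

```bash
python3 -m handwheel '[[[0,0,0],[0,0,0.04],0.5],[[0,0,0],[0,0,0.08],0.5],[[0,0,0],[0,0,0.1],0.5],[[0,0,0],[0,0,0.116],0.5],[[0,0,0],[0,0,0.116],0.5]]' && python3 -m handwheel '[[[0,0,0],[0,0,0],0.3],[[0,0,0],[0,0,0],0.2],[[0,0,0],[0,0,0],0.2],[[0,0,0],[0,0,0],0.2],[[0,0,0],[0,0,0],0.2],[[0,0,0],[0,0,0],0.2]]'; python3 -c "
from plant import get_obs;o=get_obs();print(o['tool_pos'],o['tcp_rot'])
import numpy as np
C=np.array([553.3,203.3]);a0=123.5;y=.322
p=lambda a:C+48*np.array([np.cos(np.radians(a)),np.sin(np.radians(a))])
X=np.array([np.cos(y),np.sin(y)]);Y=np.array([np.sin(y),-np.cos(y)])
for a in list(np.arange(a0,14,-9))+[14.3,11.3,8.3]: d=(p(a)-p(a0))/1000;print(round(a,1),(d@X).round(4),(d@Y).round(4))
"
```

```text
time: 2.55
tool_pos: [524.6, 237.8, 108.8]
tcp_rot: [3.141, 0.005, 0.319]
contact_force: [0.7, 0.2, 0.6]
grip_width: 46.0
finger_force: 0.0
time: 3.15
tool_pos: [526.3, 242.3, 112.4]
tcp_rot: [-3.138, -0.003, 0.321]
contact_force: [-2.4, 9.7, 3.1]
grip_width: 22.1
finger_force: 30.0
[526.27741058 242.33639721 112.36867693] [-3.13788281 -0.0033927   0.32097659]
123.5 0.0 0.0
114.5 0.0074 -0.0014
105.5 0.0149 -0.0016
96.5 0.0224 -0.0006
87.5 0.0296 0.0015
78.5 0.0364 0.0048
69.5 0.0426 0.009
60.5 0.0481 0.0142
51.5 0.0527 0.0202
42.5 0.0563 0.0268
33.5 0.0588 0.0339
24.5 0.0602 0.0413
15.5 0.0604 0.0488
14.3 0.0603 0.0498
11.3 0.0601 0.0523
8.3 0.0597 0.0548
```

```bash
python3 -m handwheel '[[[0,0,0],[0.0037,-0.0009,0],0.2],[[0,0,0],[0.0074,-0.0014,0],0.2],[[0,0,0],[0.011,-0.0016,0],0.2],[[0,0,0],[0.0149,-0.0016,0],0.2],[[0,0,0],[0.0187,-0.0012,0],0.2],[[0,0,0],[0.0224,-0.0006,0],0.2],[[0,0,0],[0.026,0.0004,0],0.2],[[0,0,0],[0.0296,0.0015,0],0.2],[[0,0,0],[0.033,0.003,0],0.2],[[0,0,0],[0.0364,0.0048,0],0.2],[[0,0,0],[0.0364,0.0048,0],0.2]]'; python3 - <<'E'
from plant import get_obs,capture
import cv2
o=get_obs();print(o["tool_pos"],o["contact_force"],o["moment"])
c=capture("wrist")["image"][:,:,::-1];s=capture("scene")["image"][220:380,320:500,::-1]
import numpy as np
cv2.imwrite("pics/mid.png",np.hstack([c[:, 220:460],cv2.resize(s,(450,400))]))
E
```

```text
time: 4.25
tool_pos: [562.3, 249.4, 112.3]
tcp_rot: [-3.138, -0.003, 0.321]
contact_force: [-2.0, 9.1, 3.7]
grip_width: 22.4
finger_force: 30.0
[562.33587178 249.4308172  112.34919683] [-2.02851559  9.06596169  3.66520521] [ 1.58801444  0.45579972 -0.01767815]
```

View pics/mid.png

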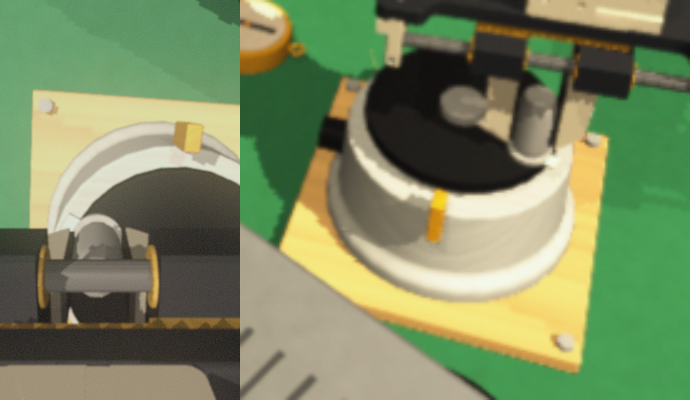

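```bash
python3 -m handwheel '[[[0,0,0],[0.0032,0.002,0],0.2],[[0,0,0],[0.0062,0.0042,0],0.2],[[0,0,0],[0.0091,0.0067,0],0.2],[[0,0,0],[0.0117,0.0094,0],0.2],[[0,0,0],[0.0141,0.0123,0],0.2],[[0,0,0],[0.0163,0.0154,0],0.2],[[0,0,0],[0.0182,0.0186,0],0.2],[[0,0,0],[0.0199,0.022,0],0.2],[[0,0,0],[0.0213,0.0255,0],0.2],[[0,0,0],[0.0224,0.0291,0],0.2],[[0,0,0],[0.0224,0.0291,0],0.2]]';  python3 -m handwheel '[[[0,0,0],[0.0009,0.0037,0],0.2],[[0,0,0],[0.0014,0.0074,0],0.2],[[0,0,0],[0.0014,0.0074,0],0.2]]'; python3 -m handwheel '[[[0,0,0],[0.0002,0.0037,0],0.2],[[0,0,0],[0.0002,0.0037,0],0.2]]'
```

```text
time: 5.45
tool_pos: [593.6, 227.6, 112.3]
tcp_rot: [-3.14, -0.004, 0.321]
contact_force: [1.1, 5.8, 2.0]
grip_width: 22.4
finger_force: 30.0
time: 5.75
tool_pos: [597.1, 220.9, 112.2]
tcp_rot: [-3.14, -0.003, 0.321]
contact_force: [0.2, 4.7, 2.5]
grip_width: 22.5
finger_force: 30.0
time: 5.95
tool_pos: [598.4, 217.4, 112.1]
tcp_rot: [-3.14, -0.003, 0.321]
contact_force: [0.2, 5.0, 3.2]
grip_width: 22.0
finger_force: 30.0
```

```bash
for i in 1; do python3 -m handwheel '[[[0,0,0],[0,0.0025,0],0.2],[[0,0,0],[0,0.0025,0],0.2]]'; python3 -m handwheel '[[[0,0,0],[0,0.0025,0],0.2],[[0,0,0],[0,0.0025,0],0.2]]';  python3 -m handwheel '[[[0,0,0],[-0.0001,0.0015,0],0.2],[[0,0,0],[-0.0001,0.0015,0],0.2]]'; done
```

```text
time: 6.15
tool_pos: [599.1, 215.1, 112.1]
tcp_rot: [-3.14, -0.003, 0.321]
contact_force: [0.4, 5.1, 2.0]
grip_width: 21.8
finger_force: 30.0
time: 6.35
tool_pos: [599.6, 213.4, 112.0]
tcp_rot: [-3.139, -0.003, 0.321]
contact_force: [-1.0, 7.4, 2.8]
grip_width: 22.1
finger_force: 30.0
time: 6.55
tool_pos: [599.8, 212.3, 112.0]
tcp_rot: [-3.138, -0.003, 0.321]
contact_force: [-0.7, 8.7, 2.1]
grip_width: 22.4
finger_force: 30.0
```

```bash
python3 -m handwheel '[[[0,0,0],[-0.0001,0.0015,0],0.2],[[0,0,0],[-0.0001,0.0015,0],0.2]]'; python3 - <<'E'
from plant import capture
import cv2,numpy as np
c=capture("wrist")["image"][100:300,200:440,::-1];s=capture("side")["image"][240:360,180:340,::-1]
cv2.imwrite("pics/end.png",np.hstack([cv2.resize(c,(400,333)),cv2.resize(s,(400,333))]))
E
```

```text
time: 6.75
tool_pos: [600.1, 211.1, 112.1]
tcp_rot: [-3.138, -0.003, 0.321]
contact_force: [-1.9, 9.1, 2.2]
grip_width: 22.0
finger_force: 30.0
```

View pics/end.png

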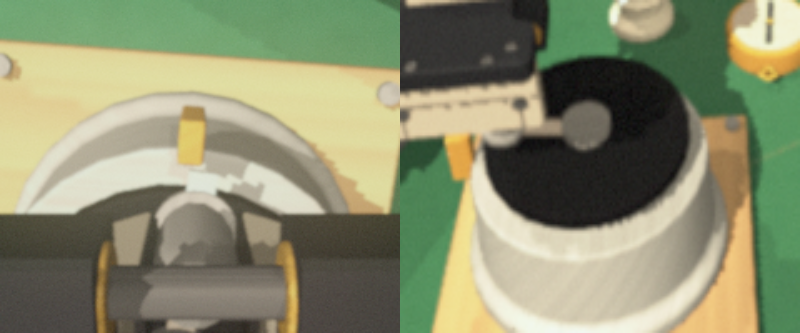

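The handle and white line stand at the tab and the force has stepped up from 5 N to 9 N, so I'm releasing now.

```bash
python3 -m handwheel '[[[0,0,0],[0,0,0],0.35],[[0,0,0],[0,0,0],0.5],[[0,0,0],[0,0,0],0.55],[[0,0,0],[0,0,0],0.55],[[0,0,0],[0,0,0],0.55],[[0,0,0],[0,0,-0.02],0.55],[[0,0,0],[0,0,-0.05],0.55],[[0,0,0],[0,0,-0.09],0.55],[[0,0,0],[0,0,-0.12],0.55],[[0,0,0],[0,0,-0.12],0.55]]' && python3 -m handwheel '[[[0,0,0],[-0.04,0,0],0.55],[[0,0,0],[-0.08,0,0],0.55],[[0,0,0],[-0.08,0,0],0.55],[[0,0,0],[-0.08,0,0],0.55]]'; python3 - <<'E'
from plant import capture
import cv2,pickle
c=capture("wrist");pickle.dump(c,open("d3.pkl","wb"))
cv2.imwrite("pics/fin.png",c["image"][:,:,::-1])
E
```

```text
time: 7.85
tool_pos: [602.3, 208.5, 236.1]
tcp_rot: [3.14, -0.009, 0.32]
contact_force: [0.1, -0.3, 0.2]
grip_width: 50.6
finger_force: 0.0
time: 8.25
tool_pos: [523.9, 182.8, 230.6]
tcp_rot: [3.141, -0.0, 0.32]
contact_force: [-0.2, -0.5, 0.7]
grip_width: 50.4
finger_force: 0.0
```

View pics/fin.png

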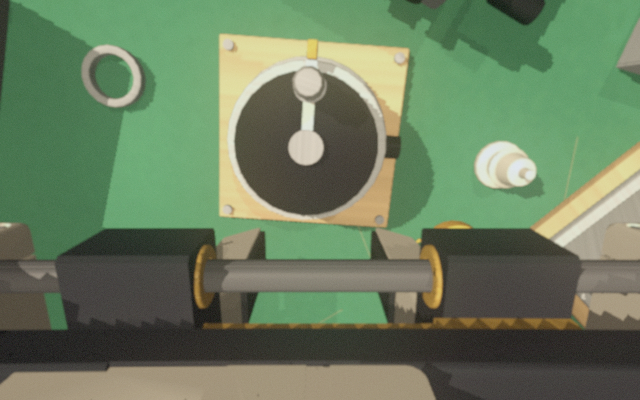

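The wheel's line points at the tab: hub (306,147), handle top (309,81), tab (313,47). I'll check the angle numerically.

```bash
python3 - <<'E'
import pickle;from h import *
c=pickle.load(open("d3.pkl","rb"))
hub=ray(c,[(306,147)],104)[0]
for px,z in(((313,45),98),((309,81),143)):
    d=ray(c,[px],z)[0]-hub;print(np.hypot(d[0],d[1]).round(1),np.degrees(np.arctan2(d[1],d[0])).round(1))
E
```

```text
77.3 14.0
48.2 13.9
```

```bash
python3 -c "
from plant import close_job;print(close_job())"
```

```text
the job is handed in; nothing more can be done
None
```

I wound the round unit's wheel clockwise until it firmed up (about 5 N to 9 N), then let go; by camera, handle and tab line up (13.9° vs 14.0°), I never went near the square unit, and I handed the job in just after 8 s; no verdict came back.

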